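# Move a row of forming stakes to the rack in reverse order

## Robot

A 7-joint arm with a two-finger parallel gripper is mounted at the origin on a cart in front of the work surface, level with it; the furniture and walls round the work are solid. World frame = base frame: x ahead of the robot, y to its left, z up, the work surface at z = 0. Lengths are in m, angles in rad, forces in N, time in s.
With the tool pointing down it reaches from about 0.425 to 0.875 m from the base axis. Payload 4.7 kg.
Tool frame: the origin (TCP) lies at the very end of the fingers, on their centre line; the grasp point (between the pads) lies behind it (ctrl.tcp_to_grasp is the z of the grasp point in the tool frame, in m); z points along the fingers, y is the line along which they close (so a half turn about z gives the same grasp; the last joint's range is limited). The gripper opens to 87 mm and grips with 3 to 60 N. Pads are 19 mm wide; open, the fingers measure 117 mm over their backs; the gripper's body (75 mm by 190 mm) begins 51 mm behind the grasp point.
Start: joints at [0.014, 0.321, -0.07, 1.45, 0.023, 1.371, -0.057], TCP at [0.65, -0, 0.223] pointing down, gripper open.
Joint ranges: [-2.86, 2.86], [-0.3, 2.09], [-1.38, 1.24], [0.06, 2.45], [-1.56, 4.7], [0.09, 2.05], [-2.69, 2.69]. Speed limits (rad/s): [2.57, 2.57, 3.14, 3.14, 3.14, 3.14, 3.14].

## Interface

Orientations are given as a rotation vector (axis times angle).
In Python, from bench import ctrl gives the robot as it stands.
- The arm moves only by the tool step_arm, never from a script. Its argument "targets" is a list of rows, each a list of 7 numbers: the shift along the world's x, y, z in cm, then the turn, a rotation vector about the world's x, y, z in degrees, then the opening, from 0 (shut) to 1 (fully open). A call has exactly 5 rows; each row shifts and turns the commanded pose from where the row before left it; what a row does not reach is not made up. A row lasts 1/12 s, in which the tool goes at most 41.7 mm and 7.16 degrees, less where a joint would pass 70% of its speed; a pose out of reach is approached as far as the arm can. A call with a gripper value outside its range is refused whole. The fingers move at their own pace and stop on an object; "force" is the grip in N (left out, the last holds). Time passes only in rows, so rows that do not move let the fingers close, or fill a call up. It gives the time, the measured TCP pose, the force, the opening and the grip force at its end, in the units of the state.
- ctrl.get_state(): the state, without advancing time (a new reading comes with each control period).
- ctrl.get_image(name): name is "scene" or "side" or "wrist"; returns (picture, depth): 384x512x3 uint8, red, green, blue; 384x512 float32, m along the optical axis (not along the pixel's ray), 0 where there is no reading.
- ctrl.camera_params(name): a dict with "intrinsics" (3x3 intrinsics, pixels), "rvec" (rotation vector, rad) and "tvec" (3), from world to camera coordinates, as OpenCV has them; the wrist camera has in their place "hand_eye" (4x4, takes a point from camera to tool coordinates, whose origin is the TCP and whose axes are the flange's). Camera axes: x right, y down, z forward; pixel columns grow to the right and rows downward; lengths in m; the calibration is good to about 2 mm. The wrist camera is an equidistant fisheye: a pixel r from the principal point sees the ray r / f radians off the axis. A picture is of the moment at which its call begins: read the wrist's pose just before it. camera_params takes no time and is no camera call.
- ctrl.close_job(): hands the job in; it is judged then, once.
The state is a dict: "time": time; "joint_positions": joint angles; "qd": joint speeds; "joint_torque": joint torques, N m; "position": TCP position; "tool_rot": TCP orientation; "ft_force": force on the tool from outside, world axes, zero at the start; "torque": the same for the moment, N m; "grip_width": opening from 0.0 (shut) to 1.0 (fully open); "grip_force": force on a finger pad.
Only numpy, scipy, OpenCV 4.12 (cv2) and the standard library are available. Lean on these libraries where they do the work, as an engineer would, in place of code of your own. Each camera call takes 0.05 s, during which the arm holds its last target. There are 200 camera calls.

## Task

The four small steel forming stakes stand in a row on the pale board. Move them all into the dark wooden rack, one to a bay, in the reverse order: the stake at the left end of the board goes into the bay at the right end of the rack (left and right as seen from the robot), the next one beside it, and so on. Set each down upright on the floor of its bay, let go of it, and do not knock any stake over.

Things in the scene. Friction and masses are not known exactly. Their poses are not given: they have to be found in the camera images.
- dome_stake: dome stake: loose steel forming stake, round post 30 mm in diameter with a hemispherical top, 59 mm high over all, on a round foot 38 mm in diameter and 7 mm high; straight sides to grip from height 10 to 40 mm. 0.13 to 0.25 kg. Origin at the centre of its underside, z up. At the start it stands upright on its pad.
- cone_stake: cone stake: loose steel forming stake, round post 30 mm in diameter whose top tapers from height 40 mm to a blunt 6 mm point, 67 mm high over all, on a round foot 38 mm in diameter and 7 mm high; straight sides to grip from height 10 to 40 mm. 0.13 to 0.25 kg. Origin at the centre of its underside, z up. At the start it stands upright on its pad.
- flat_stake: flat stake: loose steel forming stake, square post 30 x 30 mm (sides along its x and y) with a flat square top, 56 mm high over all, on a round foot 38 mm in diameter and 7 mm high; straight sides to grip from height 10 to 40 mm. 0.13 to 0.25 kg. Origin at the centre of its underside, z up. At the start it stands upright on its pad.
- ridge_stake: ridge stake: loose steel forming stake, square post 30 x 30 mm (sides along its x and y) up to height 42 mm, then a narrow rounded ridge 14 mm wide along its x, 59 mm high over all, on a round foot 38 mm in diameter and 7 mm high; straight sides to grip from height 10 to 40 mm. 0.13 to 0.25 kg. Origin at the centre of its underside, z up. At the start it stands upright on its pad.
- dome_pad: fixed round black rubber pad, 48 mm in diameter, 3 mm thick, on the pale board; the dome stake stands centred on it at the start. Origin at the centre of its underside; its top is 3 mm higher (15 mm above the bench).
- cone_pad: fixed round black rubber pad, 48 mm in diameter, 3 mm thick, on the pale board; the cone stake stands centred on it at the start. Origin at the centre of its underside; its top is 3 mm higher (15 mm above the bench).
- flat_pad: fixed round black rubber pad, 48 mm in diameter, 3 mm thick, on the pale board; the flat stake stands centred on it at the start. Origin at the centre of its underside; its top is 3 mm higher (15 mm above the bench).
- ridge_pad: fixed round black rubber pad, 48 mm in diameter, 3 mm thick, on the pale board; the ridge stake stands centred on it at the start. Origin at the centre of its underside; its top is 3 mm higher (15 mm above the bench).
- board: pale wooden board, fixed on the bench, 76 x 262 x 12 mm, long along its y, carrying the four pads in one straight row at y = +93, +31, -31, -93 mm (which pad is where differs each time). Origin at the centre of its underside; +y is its left end seen from the robot (turned at most 0.25 rad).
- rack: dark wooden rack, fixed on the bench, 74 x 257 x 16 mm, long along its y, with four open bays in a row, centres at x = 0, y = +93, +31, -31, -93 mm. Each bay is 60 mm (x) by 55 mm (y); its floor is 10 mm above the bench, the slightly lighter low rails round it reach 16 mm. Empty at the start. Origin at the centre of its underside; +y is its left end seen from the robot (turned at most 0.25 rad).
Mind the look-alikes: they are no part of the job. What is shaped like the ridge_stake but orange is not meant.

How it is judged:
By the outcome, as a careful person would: the job done as asked, in the order asked, and still so for the second after the job is handed in, with the robot touching nothing.
It also fails if it takes over 86 s, if anything falls off the work surface, if the arm or the gripper's body presses on something with over 40 N, if the wrist force passes 120 N, or if a joint passes its speed limit or range.

## Working session

There is one attempt and no reset: what is moved stays moved. The work goes in short steps, Python scripts to look and compute and a tool call to move; the robot and the scene stay as the last step left them, time stands still between calls to the robot, and variables do not carry over. Pictures are saved under pics/ and viewed, at most 14 in all, crops included, and the job is handed in when it is done.

Besides the shell and the picture viewer there is one more tool, called in YAML: its name, and indented under it one key for each argument. step_arm: Moves the arm, as the interface text tells. Its arguments: {"type":"object","properties":{"targets":{"type":"array"},"force":{"type":"number"}},"required":["targets"]}

```bash
ls; mkdir -p pics; python3 - <<'E'
from bench import ctrl
import cv2,numpy as np
s=ctrl.get_state(); print(s['time'],s['position'],s['tool_rot'],s['grip_width'],ctrl.tcp_to_grasp)
ims=[]
for n in ['scene','side']:
    im,d=ctrl.get_image(n); p=ctrl.camera_params(n); np.savez('pics/'+n,im=im,d=d,**p)
    cv2.imwrite('pics/%s0.png'%n,im[:,:,::-1])
    print(n,p, (d>0).mean())
E
```

```text
pics
0.0 [ 6.49421260e-01 -3.75281259e-05  2.21473672e-01] [-2.22049656 -2.22054426  0.00225948] 0.9995480213355009 -0.0187
scene {'intrinsics': array([[362.78900469,   0.        , 253.63487602],
       [  0.        , 362.78900469, 193.75853872],
       [  0.        ,   0.        ,   1.        ]]), 'rvec': array([ 2.14483908, -0.75790242,  0.35413821]), 'tvec': array([-0.41082936,  0.29478829,  0.56408972])} 0.9960988362630209
side {'intrinsics': array([[422.58009811,   0.        , 256.52106693],
       [  0.        , 422.58009811, 186.81853106],
       [  0.        ,   0.        ,   1.        ]]), 'rvec': array([ 2.17728116, -0.02132729, -0.00731355]), 'tvec': array([-0.58622525,  0.11671776,  1.2479529 ])} 0.9960378011067709
```

View pics/scene0.png

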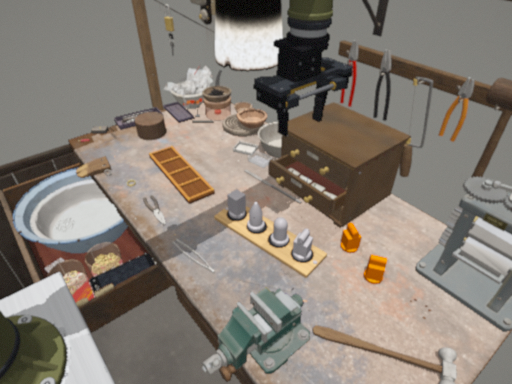

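View pics/side0.png

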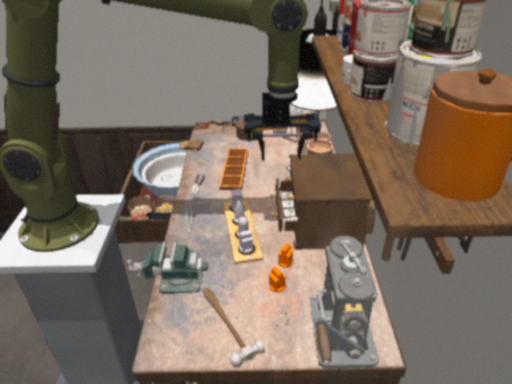

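The scene view shows the board (about 270,238) with, from top-left, flat, cone, dome and ridge stakes. The dark rack is at about (181,173), a cabinet with an open drawer at (335,165), and the orange decoys at (350,238) and (375,268). Next I'll deproject these.

```bash
cat > h.py <<'E'
import cv2,numpy as np
def cloud(n):
    f=np.load('pics/%s.npz'%n); K=f['intrinsics'];R=cv2.Rodrigues(f['rvec'])[0];d=f['d']
    v,u=np.mgrid[:d.shape[0],:d.shape[1]]
    c=np.stack([(u-K[0,2])/K[0,0]*d,(v-K[1,2])/K[1,1]*d,d],-1)
    return f['im'],d,(c-f['tvec'])@R
def ray(n,uv,z):
    f=np.load('pics/%s.npz'%n); K=f['intrinsics'];R=cv2.Rodrigues(f['rvec'])[0]
    uv=np.atleast_2d(uv).astype(float); r=np.c_[(uv-K[:2,2])/[K[0,0],K[1,1]],np.ones(len(uv))]@R
    o=-R.T@f['tvec']; return o+r*((z-o[2])/r[:,2])[:,None]
E
python3 - <<'E'
from h import *
np.set_printoptions(precision=4,suppress=True)
for n in ['scene','side']:
    im,d,P=cloud(n); hsv=cv2.cvtColor(im,cv2.COLOR_RGB2HSV)
    for u,v in ([(270,238),(181,173),(237,195),(255,205),(281,222),(303,240),(350,232),(376,258),(340,130),(300,190)] if n=='scene' else [(237,170),(237,195),(243,252),(330,170),(286,210)]):
        print(n,(u,v),im[v,u],hsv[v,u],P[v,u])
# top-down map
im,d,P=cloud('scene'); im2,d2,P2=cloud('side')
out=np.zeros((560,700,3),np.uint8)
ok=0
for I,D,Q in ((im2,d2,P2),(im,d,P)):
    m=(D>0)&(Q[...,2]<.3)&(Q[...,2]>-.05)
    p=Q[m]; c=I[m][:,::-1]; o=np.argsort(p[:,2]); p=p[o];c=c[o]
    x=((1.0-p[:,0])*800).astype(int); y=((0.5-p[:,1])*700).astype(int)
    g=(x>=0)&(x<560)&(y>=0)&(y<700)
    for dx in (0,1,2):
        for dy in (0,1,2):
            xx=np.clip(x[g]+dx,0,559);yy=np.clip(y[g]+dy,0,699); out[xx,yy]=c[g]
cv2.imwrite('pics/top.png',out)
E
```

```text
scene (270, 238) [91 90 92] [135   6  92] [ 0.5313 -0.0508  0.0173]
scene (181, 173) [141  89  51] [ 13 163 141] [0.5072 0.2881 0.0116]
scene (237, 195) [153 150 153] [150   5 153] [0.5255 0.0568 0.0716]
scene (255, 205) [180 176 180] [150   6 180] [ 0.5305 -0.0008  0.0779]
scene (281, 222) [215 211 215] [150   5 215] [ 0.5427 -0.07    0.0719]
scene (303, 240) [152 150 153] [140   5 153] [ 0.5433 -0.1328  0.0697]
scene (350, 232) [137  67   0] [ 15 255 137] [ 0.6493 -0.1648  0.0495]
scene (376, 258) [243 159   0] [ 20 255 243] [ 0.6249 -0.2451  0.0586]
scene (340, 130) [124 100  74] [ 16 103 124] [ 0.7719 -0.0089  0.1761]
scene (300, 190) [65 49 36] [ 13 114  65] [ 0.64   -0.025   0.0787]
side (237, 170) [139  83  47] [ 12 169 139] [0.5219 0.2777 0.0092]
side (237, 195) [126 120 122] [170  12 126] [0.5301 0.0477 0.0678]
side (243, 252) [109 105 103] [ 10  14 109] [ 0.5489 -0.1433  0.0189]
side (330, 170) [113  85  60] [ 14 120 113] [0.7897 0.0066 0.176 ]
side (286, 210) [227 225 214] [ 25  15 227] [ 0.6699 -0.0266  0.0662]
```

View pics/top.png

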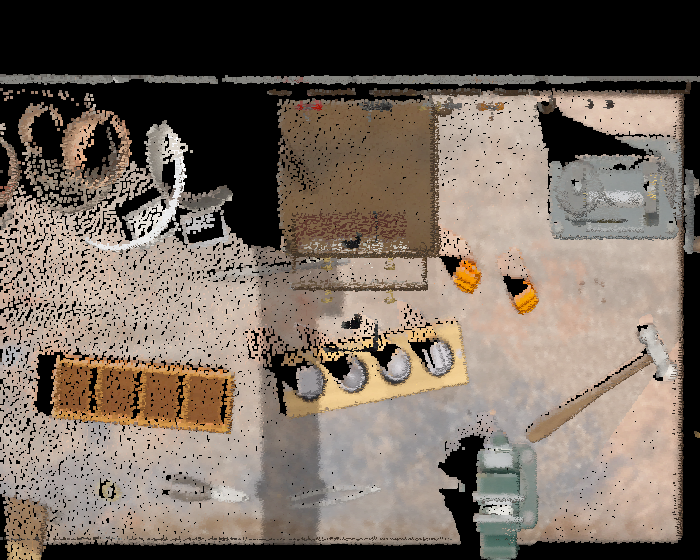

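The top-down map shows the board at x≈0.53, y −0.15 to 0.10, and the rack at x≈0.5, y 0.17 to 0.43. The board order from the left is flat, cone, dome, ridge. Next come precise fits of the poses, the stake tops and the obstacle heights, plus a wrist view.

```bash
cat > m.py <<'E'
from h import *
from bench import ctrl
np.set_printoptions(precision=4,suppress=True)
def rect(p,name):
    (c,s,a)=cv2.minAreaRect((p[:,:2]*1000).astype(np.float32))
    b=cv2.boxPoints((c,s,a)); e=b[1]-b[0]; e2=b[2]-b[1]
    y=e if np.linalg.norm(e)>np.linalg.norm(e2) else e2
    y=y*np.sign(y[1]); print(name,len(p),'c',np.array(c),'size',np.array(s),'yaw',np.arctan2(-y[0],y[1]))
allP=[]
for n in ['scene','side']:
    im,d,P=cloud(n); hsv=cv2.cvtColor(im,cv2.COLOR_RGB2HSV); H,S,V=[hsv[...,i].astype(int) for i in range(3)]
    z=P[...,2]; box=lambda x0,x1,y0,y1:(P[...,0]>x0)&(P[...,0]<x1)&(P[...,1]>y0)&(P[...,1]<y1)&(d>0)
    mb=box(.43,.63,-.2,.14)&(H>12)&(H<28)&(S>80)&(V>110)&(abs(z-.012)<.006)
    mr=box(.38,.6,.13,.46)&(H>5)&(H<22)&(S>130)&(abs(z-.013)<.01)
    for m,nm in ((mb,'board'),(mr,'rack')):
        m=cv2.morphologyEx(m.astype(np.uint8),cv2.MORPH_OPEN,np.ones((2,2)))
        k,l,st,_=cv2.connectedComponentsWithStats(m); 
        m=np.isin(l,[i for i in range(1,k) if st[i,4]>15])
        q=P[m]; rect(q,n+' '+nm); 
    q=P[box(.47,.6,-.18,.11)&(z>.03)&(z<.09)&(S<60)]
    allP.append(q)
    for nm,b in (('drawer',(.6,.675,-.12,.1)),('cab',(.675,.9,-.15,.1)),('vise',(.3,.47,-.26,-.12)),('clutter',(.35,.45,-.1,.45)),('rackN',(.55,.7,.12,.45))):
        w=P[box(*b)&(z<.3)]; print(n,nm,'zmax',np.percentile(w[:,2],[50,95,99.5]), 'high box',w[w[:,2]>.05].min(0) if (w[:,2]>.05).any() else '',w[w[:,2]>.05].max(0) if (w[:,2]>.05).any() else '')
q=np.vstack(allP); np.save('pics/q.npy',q)
E
python3 m.py; python3 - <<'E'
from bench import ctrl
import cv2,numpy as np
s=ctrl.get_state(); im,d=ctrl.get_image('wrist'); p=ctrl.camera_params('wrist'); print(p)
np.savez('pics/w0',im=im,d=d,pos=s['position'],rot=s['tool_rot'],**p); cv2.imwrite('pics/w0.png',im[:,:,::-1])
E
```

```text
scene board 1701 c [ 424.9509 -234.0858] size [647.6371 225.95  ] yaw -0.5273463
scene rack 1577 c [389.9346 -31.9484] size [953.191  133.5219] yaw -0.34866503
scene drawer zmax [0.0035 0.1023 0.2603] high box [ 0.6    -0.1082  0.0577] [0.6747 0.0886 0.2985]
scene cab zmax [0.1643 0.287  0.2989] high box [ 0.6751 -0.1499  0.05  ] [0.9 0.1 0.3]
scene vise zmax [0.048  0.0909 0.0924] high box [ 0.3001 -0.2458  0.05  ] [ 0.4598 -0.1754  0.0949]
scene clutter zmax [0.0018 0.0048 0.0123] high box  
scene rackN zmax [0.0028 0.2732 0.2971] high box [0.6872 0.2913 0.2447] [0.6999 0.3779 0.2999]
side board 893 c [ 581.8834 -432.4109] size [  94.0537 1063.4263] yaw 0.09364423
side rack 822 c [ 525.8569 -270.5417] size [  92.4923 1393.2157] yaw 0.018212691
side drawer zmax [0.0036 0.1828 0.2729] high box [ 0.601  -0.1121  0.0584] [0.675  0.0902 0.2993]
side cab zmax [0.1552 0.1772 0.2768] high box [ 0.675  -0.1491  0.0502] [0.8854 0.0999 0.2999]
side vise zmax [0.0493 0.0911 0.0934] high box [ 0.3    -0.2477  0.05  ] [ 0.4616 -0.1763  0.0957]
side clutter zmax [0.0018 0.0062 0.0161] high box  
side rackN zmax [0.0019 0.0051 0.0149] high box  
{'intrinsics': array([[297.31863964,   0.        , 254.5464465 ],
       [  0.        , 297.31863964, 188.37650592],
       [  0.        ,   0.        ,   1.        ]]), 'hand_eye': array([[-1.01454303e-03, -9.69330846e-01, -2.45757365e-01,
         6.59530232e-02],
       [ 9.99999460e-01, -1.03901188e-03, -3.00956073e-05,
         1.21546620e-03],
       [-2.26172220e-04, -2.45757262e-01,  9.69331376e-01,
        -1.60140296e-01],
       [ 0.00000000e+00,  0.00000000e+00,  0.00000000e+00,
         1.00000000e+00]])}
```

View pics/w0.png

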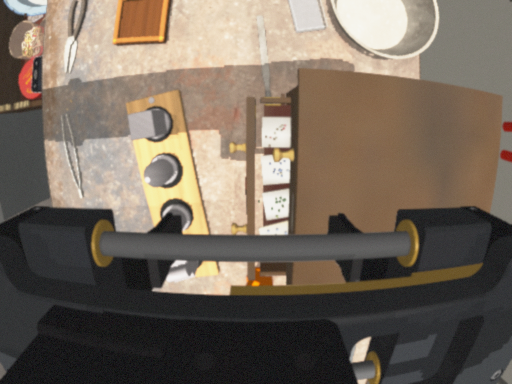

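The wrist view shows the flat (155,124), cone (162,170) and dome (178,212) stakes on the board, with the ridge partly hidden. The flat post is roughly aligned with the board. The drawer front is at column 250. My even-sized morphology kernel shifted the masks, so I'll fix that.

```bash
python3 - <<'E'
s=open('m.py').read()
s=s.replace("np.isin(l,[i for i in range(1,k) if st[i,4]>15])","np.isin(l,[i for i in range(1,k) if st[i,4]>15])&m0").replace("        m=cv2.morph","        m0=m; m=cv2.morph").replace("np.ones((2,2))","np.ones((3,3))")
s=s.split("    for nm,b in (('drawer'")[0]+"""
q=np.vstack(allP); np.save('pics/q.npy',q)
k=cv2.kmeans(q[:,:2].astype(np.float32),4,None,(3,100,1e-6),10,cv2.KMEANS_PP_CENTERS)[1].ravel()
for i in sorted(range(4),key=lambda i:-q[k==i,1].mean()):
    w=q[k==i]; a=w[(w[:,2]>.026)&(w[:,2]<.053)]; t=w[w[:,2]>w[:,2].max()-.006]
    A=np.c_[2*a[:,:2],np.ones(len(a))]; c=np.linalg.lstsq(A,(a[:,:2]**2).sum(1),rcond=None)[0]
    print('stake top',w[:,2].max(),'topc',t.mean(0),'circle',c[:2],np.sqrt(c[2]+c[:2]@c[:2])); rect(t,'  toprect')
"""
open('m.py','w').write(s)
E
python3 m.py
```

```text
scene board 1643 c [538.1878 -32.1725] size [ 76.6493 262.6624] yaw 0.17295882
scene rack 1572 c [505.517  295.5557] size [254.129   72.6268] yaw -0.07990417
side board 873 c [541.942  -34.5632] size [ 76.4426 265.6656] yaw 0.16898231
side rack 814 c [511.8936 295.3152] size [261.7061  72.965 ] yaw -0.0778714
stake top 0.07586927348994034 topc [0.5258 0.0593 0.0721] circle [0.5258 0.0603] 0.016993730051957538
  toprect 176 c [526.3535  59.115 ] size [32.4475 33.7495] yaw 0.09925283
stake top 0.08350165115404058 topc [ 0.5334 -0.0011  0.0804] circle [0.5344 0.0012] 0.015075988653466607
  toprect 23 c [533.7659  -1.9025] size [ 6.4663 14.7034] yaw 0.82699585
stake top 0.07625467825531984 topc [ 0.5457 -0.067   0.073 ] circle [ 0.547  -0.0645] 0.015119931336305615
  toprect 95 c [546.5842 -66.1978] size [23.8212 23.2364] yaw -0.199503
stake top 0.07876773453130728 topc [ 0.5541 -0.1239  0.0744] circle [ 0.5542 -0.1242] 0.016594019860749817
  toprect 82 c [ 553.959  -124.4987] size [31.7562 14.5592] yaw -1.296504
```

Sizes match the given ones (76×262, and 257×74 within 5 mm). I'll refine with the wrist depth cloud, as a third view.

```bash
cat >> h.py <<'E'
from scipy.spatial.transform import Rotation as Ro
def wcloud(n):
    f=np.load('pics/%s.npz'%n); K=f['intrinsics'];d=f['d']; v,u=np.mgrid[:d.shape[0],:d.shape[1]]
    x=(u-K[0,2])/K[0,0];y=(v-K[1,2])/K[1,1]; th=np.hypot(x,y)+1e-9; t=np.tan(th)
    c=np.stack([x/th*t*d,y/th*t*d,d],-1); T=f['hand_eye']
    return f['im'],d,(c@T[:3,:3].T+T[:3,3])@Ro.from_rotvec(f['rot']).as_matrix().T+f['pos']
def rect(p,name):
    (c,s,a)=cv2.minAreaRect((p[:,:2]*1000).astype(np.float32))
    b=cv2.boxPoints((c,s,a)); e=b[1]-b[0]; e2=b[2]-b[1]
    y=e if np.linalg.norm(e)>np.linalg.norm(e2) else e2
    y=y*np.sign(y[1]); print(name,len(p),'c',np.array(c),'size',np.array(s),'yaw deg',np.degrees(np.arctan2(-y[0],y[1])))
E
cat > w.py <<'E'
from h import *; import sys
np.set_printoptions(precision=4,suppress=True)
im,d,P=wcloud(sys.argv[1]); hsv=cv2.cvtColor(im,cv2.COLOR_RGB2HSV); H,S,V=[hsv[...,i].astype(int) for i in range(3)]
z=P[...,2]; box=lambda x0,x1,y0,y1,z0,z1:(P[...,0]>x0)&(P[...,0]<x1)&(P[...,1]>y0)&(P[...,1]<y1)&(d>0)&(z>z0)&(z<z1)
print('bench z',np.median(z[box(.45,.6,.11,.16,-.03,.03)]))
for nm,m in (('board',box(.46,.62,-.18,.12,.004,.02)&(H>12)&(H<28)&(S>80)&(V>110)),('rack',box(.42,.6,.14,.46,.003,.022)&(H>5)&(H<22)&(S>130))):
    if m.sum()>100: rect(P[m],nm)
for i,(x,y,t) in enumerate([(.526,.059,.064),(.534,-.001,.075),(.546,-.065,.066),(.555,-.124,.066)]):
    m=box(x-.03,x+.03,y-.03,y+.03,t,.09)
    if m.sum()>10: print(i,P[m].mean(0),P[m].max(0)); rect(P[m],'  top')
E
python3 w.py w0
```

```text
bench z -0.0012379482936376585
board 4251 c [539.5341 -33.5686] size [ 76.3798 261.478 ] yaw deg 9.85477
rack 2213 c [501.2501 199.7357] size [63.8367 74.3679] yaw deg 84.84557
0 [0.5266 0.0587 0.0688] [0.542  0.0755 0.0716]
  top 697 c [525.543   58.7747] size [30.4846 30.8049] yaw deg 6.29752
1 [ 0.534  -0.      0.0781] [0.5379 0.0037 0.0815]
  top 52 c [532.9369  -0.3695] size [9.7174 7.7415] yaw deg -85.294914
3 [ 0.555  -0.1231  0.0703] [ 0.5693 -0.1135  0.0735]
  top 214 c [ 553.5935 -124.8937] size [30.9402 13.9261] yaw deg -68.3228
```

```bash
python3 - <<'E'
from h import *
np.set_printoptions(precision=4,suppress=True)
for f,n in ((cloud,'scene'),(wcloud,'w0')):
    im,d,P=f(n)
    for x in np.arange(.59,.70,.01):
        m=(d>0)&(abs(P[...,0]-x)<.005)&(P[...,1]>-.17)&(P[...,1]<.1)&(P[...,2]<.2)
        if m.any(): print(n,round(x,3),np.percentile(P[m][:,2],[90,98,99.8]), P[m&(P[...,2]>.06)][:,1].min() if (m&(P[...,2]>.06)).any() else '')
E
```

```text
scene 0.59 [0.0134 0.0147 0.0154] 
scene 0.6 [0.0037 0.0103 0.0126] 
scene 0.61 [0.0033 0.0039 0.0045] 
scene 0.62 [0.0035 0.0774 0.0823] -0.05920045917246872
scene 0.63 [0.0045 0.0815 0.0831] -0.06333271618411386
scene 0.64 [0.0995 0.1024 0.1034] -0.10817505137683242
scene 0.65 [0.1018 0.1027 0.1031] -0.16099338656859202
scene 0.66 [0.0728 0.0937 0.1042] -0.1682899030080756
scene 0.67 [0.1315 0.139  0.1402] -0.10701240624103692
scene 0.68 [0.1714 0.1756 0.1766] -0.12434545201529566
scene 0.69 [0.1755 0.1763 0.1768] -0.12387753550736372
w0 0.59 [0.0024 0.0104 0.0114] 
w0 0.6 [-0.0001  0.0019  0.0099] 
w0 0.61 [-0.0002  0.0004  0.0008] 
w0 0.62 [-0.0001  0.0008  0.079 ] -0.06064137871432364
w0 0.63 [0.0758 0.0794 0.0801] -0.06233466861768872
w0 0.64 [0.0991 0.0997 0.1001] -0.10935927875226825
w0 0.65 [0.0992 0.0998 0.1004] -0.10936016243763232
w0 0.66 [0.0689 0.0911 0.0922] -0.10894532506359494
w0 0.67 [0.0914 0.1366 0.1375] -0.10906916053654685
w0 0.68 [0.1723 0.1731 0.1738] -0.10945113374790157
w0 0.69 [0.1729 0.1734 0.174 ] -0.10481330150664322
```

Board centre is (539.5, −33.6), yaw 9.85°. The stakes agree with the pads within 2 mm:

| Stake | Position (mm) | Yaw |
|---|---|---|
| flat | (526, 58.8) | 6.3° |
| cone | (534, −1) | – |
| dome | (545.5, −64.5) | – |
| ridge | (554.5, −124.5) | about 20° |

The drawer front is at x ≥ 0.636 and reaches z = 0.102. I'll therefore grip the round stakes at +60° and the ridge at −70° to keep the gripper body clear of it.

Flat goes first.

step_arm:
  targets:
    - [-2.5,1.2,-2.0,0,0,1.3,1]
    - [-2.5,1.2,-2.0,0,0,1.3,1]
    - [-2.5,1.2,-2.0,0,0,1.3,1]
    - [-2.5,1.2,-2.0,0,0,1.2,1]
    - [-2.4,1.1,-2.0,0,0,1.2,1]
  force: 25

```text
time: 0.57
position: [0.5243, 0.0596, 0.1214]
tool_rot: [-2.094, -2.341, 0.0]
ft_force: [-0.1, 0.2, -0.2]
grip_width: 1.002
grip_force: 0.0
```

step_arm:
  targets:
    - [0,0,0,0,0,0,1]
    - [0,0,0,0,0,0,1]
    - [0,0,0,0,0,0,1]
    - [0,0,0,0,0,0,1]
    - [0,0,0,0,0,0,1]

```text
time: 0.98
position: [0.5278, 0.0585, 0.1237]
tool_rot: [2.096, 2.337, 0.003]
ft_force: [0.1, -0.2, 1.0]
grip_width: 1.0
grip_force: 0.0
```

step_arm:
  targets:
    - [0,0,-2.2,0,0,0,1]
    - [0,0,-2.2,0,0,0,1]
    - [0,0,-2.2,0,0,0,1]
    - [0,0,-2.0,0,0,0,1]
    - [0,0,-1.0,0,0,0,1]

```text
time: 1.4
position: [0.5255, 0.0583, 0.0247]
tool_rot: [-2.096, -2.338, 0.003]
ft_force: [-0.4, 0.3, -0.1]
grip_width: 1.001
grip_force: 0.0
```

step_arm:
  targets:
    - [0,0,0,0,0,0,1]
    - [0,0,0,0,0,0,0.6]
    - [0,0,0,0,0,0,0.3]
    - [0,0,0,0,0,0,0.2]
    - [0,0,0,0,0,0,0.2]

```text
time: 1.82
position: [0.5271, 0.0591, 0.0279]
tool_rot: [2.095, 2.339, 0.003]
ft_force: [0.6, -0.2, 0.6]
grip_width: 0.781
grip_force: 0.0
```

step_arm:
  targets:
    - [0,0,0,0,0,0,0.1]
    - [0,0,0,0,0,0,0.1]
    - [0,0,0,0,0,0,0.1]
    - [0,0,0,0,0,0,0.1]
    - [0,0,0,0,0,0,0.1]

```text
time: 2.23
position: [0.526, 0.059, 0.0266]
tool_rot: [2.096, 2.34, 0.0]
ft_force: [-0.9, 0.0, -0.3]
grip_width: 0.401
grip_force: 0.0
```

step_arm:
  targets:
    - [0,0,0,0,0,0,0.1]
    - [0,0,0,0,0,0,0.1]
    - [0,0,0,0,0,0,0.1]
    - [0,0,0,0,0,0,0.1]
    - [0,0,0,0,0,0,0.1]

```text
time: 2.65
position: [0.5256, 0.059, 0.0265]
tool_rot: [-2.096, -2.34, 0.001]
ft_force: [-2.3, 0.6, 2.1]
grip_width: 0.344
grip_force: 25.0
```

step_arm:
  targets:
    - [0,0,1.0,0,0,0,0.1]
    - [0,0,1.5,0,0,0,0.1]
    - [0,0,2.0,0,0,0,0.1]
    - [0,0,2.5,0,0,0,0.1]
    - [0,0,2.5,0,0,0,0.1]

```text
time: 3.07
position: [0.5259, 0.0589, 0.1227]
tool_rot: [2.096, 2.34, 0.0]
ft_force: [-0.1, 0.5, -2.0]
grip_width: 0.345
grip_force: 25.0
```

step_arm:
  targets:
    - [-0.5,2.9,0.6,0,0,-2,0.1]
    - [-0.5,2.9,0.6,0,0,-2,0.1]
    - [-0.5,2.9,0.6,0,0,-2,0.1]
    - [-0.5,2.9,0.2,0,0,-2.4,0.1]
    - [-0.4,2.8,0,0,0,-2.4,0.1]

```text
time: 3.48
position: [0.5024, 0.2047, 0.1432]
tool_rot: [2.308, 2.129, 0.004]
ft_force: [0.2, 0.9, -0.8]
grip_width: 0.342
grip_force: 25.0
```

step_arm:
  targets:
    - [0,0,0,0,0,0,0.1]
    - [0,0,0,0,0,0,0.1]
    - [0,0,0,0,0,0,0.1]
    - [0,0,0,0,0,0,0.1]
    - [0,0,0,0,0,0,0.1]

```text
time: 3.9
position: [0.5025, 0.2014, 0.1416]
tool_rot: [2.309, 2.129, -0.0]
ft_force: [0.2, -0.6, -2.0]
grip_width: 0.342
grip_force: 25.0
```

```bash
cat > snap.py <<'E'
from bench import ctrl
import cv2,numpy as np,sys
n=sys.argv[1]
s=ctrl.get_state(); im,d=ctrl.get_image('wrist'); p=ctrl.camera_params('wrist'); print(s['time'],s['position'])
np.savez('pics/'+n,im=im,d=d,pos=s['position'],rot=s['tool_rot'],**p); cv2.imwrite('pics/%s.png'%n,im[:,:,::-1])
E
python3 snap.py w1; python3 w.py w1
```

```text
3.9 [0.50252612 0.20140232 0.14157847]
bench z -0.0012320542652196204
rack 14975 c [506.0305 278.0435] size [219.3504  73.3405] yaw deg -4.4322095
```

View pics/w1.png

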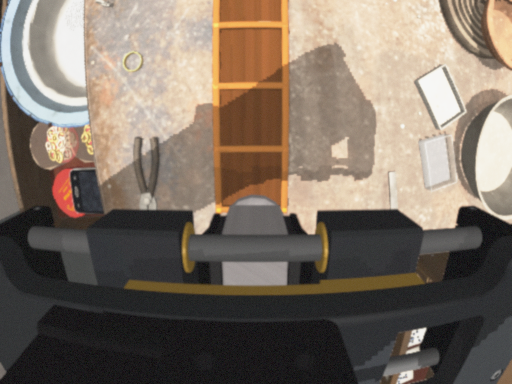

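The rack view shows the rails at columns 215–288, with the bays at rows 25–85, 85–150 and 150–205. That puts the rack centre near (507.4, 296) mm, yaw −4.45°. Now I'll lower the flat into the right-end bay.

step_arm:
  targets:
    - [-0.1,0,-3.0,0,0,0,0.1]
    - [-0.1,0,-3.0,0,0,0,0.1]
    - [0,0,-3.0,0,0,0,0.1]
    - [0,0,-2.0,0,0,0,0.1]
    - [0,0,-0.6,0,0,0,0.1]

```text
time: 4.37
position: [0.4975, 0.2009, 0.0219]
tool_rot: [-2.307, -2.13, 0.01]
ft_force: [-0.4, -0.9, -1.0]
grip_width: 0.339
grip_force: 25.0
```

step_arm:
  targets:
    - [0,0,-0.2,0,0,0,0.1]
    - [0,0,-0.1,0,0,0,0.1]
    - [0,0,-0.1,0,0,0,0.1]
    - [0,0,0,0,0,0,0.1]
    - [0,0,0,0,0,0,0.1]

```text
time: 4.78
position: [0.501, 0.2033, 0.0229]
tool_rot: [2.306, 2.132, 0.003]
ft_force: [-0.0, 0.3, -1.2]
grip_width: 0.342
grip_force: 25.0
```

step_arm:
  targets:
    - [0,0,-0.1,0,0,0,0.1]
    - [0,0,0,0,0,0,0.1]
    - [0,0,0,0,0,0,0.1]
    - [0,0,0,0,0,0,0.1]
    - [0,0,0,0,0,0,0.1]

```text
time: 5.2
position: [0.5009, 0.2033, 0.0215]
tool_rot: [2.306, 2.132, 0.003]
ft_force: [0.1, -0.5, 5.1]
grip_width: 0.341
grip_force: 25.0
```

step_arm:
  targets:
    - [0,0,0,0,0,0,0.65]
    - [0,0,0,0,0,0,0.65]
    - [0,0,0,0,0,0,0.65]
    - [0,0,0,0,0,0,0.65]
    - [0,0,0,0,0,0,0.65]

```text
time: 5.62
position: [0.4997, 0.2029, 0.0202]
tool_rot: [-2.307, -2.133, 0.001]
ft_force: [-0.1, -0.1, -0.8]
grip_width: 0.612
grip_force: 0.0
```

step_arm:
  targets:
    - [0,0,1.0,0,0,0,0.65]
    - [0,0,2.0,0,0,0,0.65]
    - [0,0,3.0,0,0,0,0.65]
    - [0,0,3.0,0,0,0,0.65]
    - [0,0,3.0,0,0,0,0.65]

```text
time: 6.03
position: [0.4997, 0.2029, 0.1424]
tool_rot: [-2.307, -2.133, 0.0]
ft_force: [0.3, -0.0, 0.3]
grip_width: 0.647
grip_force: 0.0
```

step_arm:
  targets:
    - [0.4,-2.1,0,0,0,6.5,0.8]
    - [0.4,-2.1,0,0,0,6.5,0.8]
    - [0.4,-2.1,0,0,0,6.5,0.8]
    - [0.4,-2.1,0,0,0,6.5,0.8]
    - [0.4,-2.1,0,0,0,6.5,0.8]

```text
time: 6.45
position: [0.5202, 0.0971, 0.1415]
tool_rot: [1.61, 2.697, 0.001]
ft_force: [0.1, 0.1, -0.4]
grip_width: 0.794
grip_force: 0.0
```

step_arm:
  targets:
    - [0.3,-2.0,0,0,0,6.5,0.8]
    - [0.3,-2.0,0,0,0,6.5,0.8]
    - [0.3,-2.0,0,0,0,6.5,0.8]
    - [0.3,-2.0,0,0,0,6.5,0.8]
    - [0.2,-1.9,0,0,0,6,0.8]

```text
time: 6.87
position: [0.5342, -0.0022, 0.1414]
tool_rot: [0.805, 3.036, 0.0]
ft_force: [-0.1, 0.4, 0.5]
grip_width: 0.801
grip_force: 0.0
```

step_arm:
  targets:
    - [0,0,0,0,0,0,0.8]
    - [0,0,0,0,0,0,0.8]
    - [0,0,0,0,0,0,0.8]
    - [0,0,0,0,0,0,0.8]
    - [0,0,0,0,0,0,0.8]

```text
time: 7.28
position: [0.5339, 0.0004, 0.1408]
tool_rot: [0.811, 3.035, 0.001]
ft_force: [0.5, 0.0, 0.0]
grip_width: 0.802
grip_force: 0.0
```

```bash
python3 snap.py w2; python3 - <<'E'
from bench import ctrl
import cv2,numpy as np
im,d=ctrl.get_image('scene'); cv2.imwrite('pics/scene1.png',cv2.resize(im[130:290,120:360],None,fx=3,fy=3)[:,:,::-1])
E
```

```text
7.2833 [5.33947878e-01 4.10284476e-04 1.40756357e-01]
```

View pics/scene1.png

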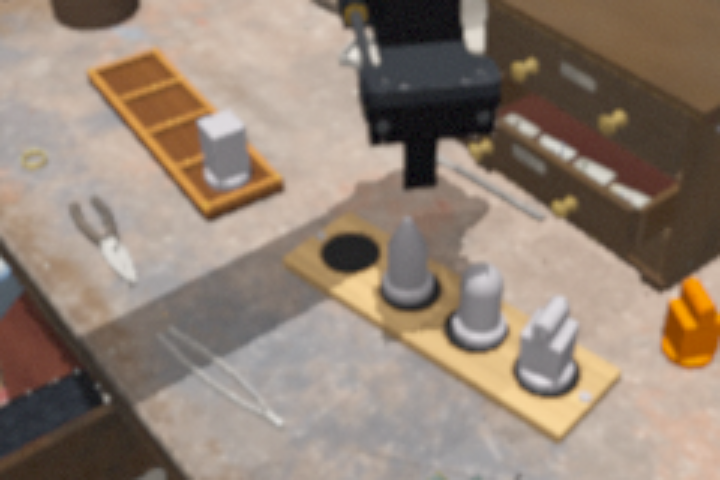

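The flat stands upright in the right-end bay (crop 225,150), with the cone, dome and ridge undisturbed. The gripper is above the cone at +60°, so down to grip.

step_arm:
  targets:
    - [0,0,-3.0,0,0,0,0.8]
    - [0,0,-3.0,0,0,0,0.8]
    - [0,0,-3.0,0,0,0,0.8]
    - [0,0,-1.9,0,0,0,0.8]
    - [0,0,-0.5,0,0,0,0.8]

```text
time: 7.8
position: [0.5309, -0.0006, 0.0229]
tool_rot: [-0.811, -3.029, 0.002]
ft_force: [-0.7, -0.3, -0.7]
grip_width: 0.798
grip_force: 0.0
```

step_arm:
  targets:
    - [0,0,0,0,0,0,0.8]
    - [0,0,0,0,0,0,0.5]
    - [0,0,0,0,0,0,0.3]
    - [0,0,0,0,0,0,0.1]
    - [0,0,0,0,0,0,0.1]

```text
time: 8.22
position: [0.5351, -0.001, 0.028]
tool_rot: [0.812, 3.032, 0.001]
ft_force: [0.0, 0.5, 0.1]
grip_width: 0.58
grip_force: 0.0
```

step_arm:
  targets:
    - [0,0,0,0,0,0,0.1]
    - [0,0,0,0,0,0,0.1]
    - [0,0,0,0,0,0,0.1]
    - [0,0,0,0,0,0,0.1]
    - [0,0,0,0,0,0,0.1]

```text
time: 8.63
position: [0.5341, -0.0011, 0.0269]
tool_rot: [0.813, 3.034, -0.0]
ft_force: [0.1, -0.6, 2.5]
grip_width: 0.338
grip_force: 25.0
```

step_arm:
  targets:
    - [0,0,0,0,0,0,0.1]
    - [0,0,0,0,0,0,0.1]
    - [0,0,0,0,0,0,0.1]
    - [0,0,0,0,0,0,0.1]
    - [0,0,0,0,0,0,0.1]

```text
time: 9.05
position: [0.5341, -0.0011, 0.0269]
tool_rot: [0.813, 3.034, -0.0]
ft_force: [-0.4, -0.9, 4.7]
grip_width: 0.338
grip_force: 25.0
```

step_arm:
  targets:
    - [0,0,1.0,0,0,0,0.1]
    - [0,0,2.5,0,0,0,0.1]
    - [0,0,3.0,0,0,0,0.1]
    - [0,0,3.0,0,0,0,0.1]
    - [0,0,2.0,0,0,0,0.1]

```text
time: 9.47
position: [0.5346, -0.0007, 0.1442]
tool_rot: [0.812, 3.033, 0.002]
ft_force: [0.7, -1.7, -2.5]
grip_width: 0.336
grip_force: 25.0
```

step_arm:
  targets:
    - [-0.3,2.6,0,0,0,-6.5,0.1]
    - [-0.3,2.6,0,0,0,-6.5,0.1]
    - [-0.3,2.7,0,0,0,-6.5,0.1]
    - [-0.3,2.7,0,0,0,-6.5,0.1]
    - [-0.3,2.7,0,0,0,-6.5,0.1]

```text
time: 9.88
position: [0.5182, 0.1332, 0.1413]
tool_rot: [-1.637, -2.681, 0.001]
ft_force: [1.5, -0.8, -3.3]
grip_width: 0.338
grip_force: 25.0
```

step_arm:
  targets:
    - [-0.3,2.7,0,0,0,-6.5,0.1]
    - [-0.3,2.7,0,0,0,-6.5,0.1]
    - [-0.3,2.7,0,0,0,-6.5,0.1]
    - [-0.3,2.6,0,0,0,-6.5,0.1]
    - [-0.2,2.6,0,0,0,-6,0.1]

```text
time: 10.3
position: [0.504, 0.2663, 0.1412]
tool_rot: [-2.312, -2.126, 0.002]
ft_force: [0.6, -0.4, -2.1]
grip_width: 0.334
grip_force: 25.0
```

step_arm:
  targets:
    - [0,0,0,0,0,0,0.1]
    - [0,0,0,0,0,0,0.1]
    - [0,0,0,0,0,0,0.1]
    - [0,0,0,0,0,0,0.1]
    - [0,0,0,0,0,0,0.1]

```text
time: 10.72
position: [0.5054, 0.2634, 0.1414]
tool_rot: [2.309, 2.13, -0.001]
ft_force: [0.9, 0.1, -3.2]
grip_width: 0.34
grip_force: 25.0
```

step_arm:
  targets:
    - [0,0,-3.0,0,0,0,0.1]
    - [0,0,-3.0,0,0,0,0.1]
    - [0,0,-3.0,0,0,0,0.1]
    - [0,0,-2.2,0,0,0,0.1]
    - [0,0,-0.5,0,0,0,0.1]

```text
time: 11.13
position: [0.5028, 0.2623, 0.0218]
tool_rot: [-2.308, -2.13, 0.011]
ft_force: [-8.4, -6.1, 15.4]
grip_width: 0.337
grip_force: 25.0
```

step_arm:
  targets:
    - [0,0,-0.2,0,0,0,0.1]
    - [0,0,-0.1,0,0,0,0.1]
    - [0,0,0,0,0,0,0.1]
    - [0,0,0,0,0,0,0.1]
    - [0,0,0,0,0,0,0.1]

```text
time: 11.55
position: [0.5057, 0.2651, 0.0224]
tool_rot: [2.307, 2.132, 0.002]
ft_force: [0.6, 0.2, -2.0]
grip_width: 0.339
grip_force: 25.0
```

step_arm:
  targets:
    - [0,0,-0.1,0,0,0,0.1]
    - [0,0,0,0,0,0,0.1]
    - [0,0,0,0,0,0,0.1]
    - [0,0,0,0,0,0,0.1]
    - [0,0,0,0,0,0,0.1]

```text
time: 11.97
position: [0.5058, 0.2653, 0.0218]
tool_rot: [2.306, 2.132, 0.002]
ft_force: [-2.3, -1.2, 6.2]
grip_width: 0.334
grip_force: 25.0
```

step_arm:
  targets:
    - [0,0,0,0,0,0,0.65]
    - [0,0,0,0,0,0,0.65]
    - [0,0,0,0,0,0,0.65]
    - [0,0,0,0,0,0,0.65]
    - [0,0,0,0,0,0,0.65]

```text
time: 12.38
position: [0.5049, 0.265, 0.0204]
tool_rot: [-2.307, -2.133, 0.0]
ft_force: [-0.5, -0.6, 0.7]
grip_width: 0.608
grip_force: 0.0
```

step_arm:
  targets:
    - [0,0,1.0,0,0,0,0.65]
    - [0,0,2.0,0,0,0,0.65]
    - [0,0,3.0,0,0,0,0.65]
    - [0,0,3.0,0,0,0,0.65]
    - [0,0,3.0,0,0,0,0.65]

```text
time: 12.8
position: [0.5048, 0.265, 0.1425]
tool_rot: [-2.307, -2.133, -0.0]
ft_force: [0.1, 1.3, -0.6]
grip_width: 0.65
grip_force: 0.0
```

step_arm:
  targets:
    - [0.4,-3.3,0,0,0,6.5,0.8]
    - [0.4,-3.3,0,0,0,6.5,0.8]
    - [0.4,-3.3,0,0,0,6.5,0.8]
    - [0.4,-3.3,0,0,0,6.5,0.8]
    - [0.4,-3.3,0,0,0,6.5,0.8]

```text
time: 13.22
position: [0.5251, 0.0986, 0.1416]
tool_rot: [1.609, 2.697, 0.001]
ft_force: [-0.3, 0.3, 1.0]
grip_width: 0.792
grip_force: 0.0
```

step_arm:
  targets:
    - [0.4,-3.3,0,0,0,6.5,0.8]
    - [0.4,-3.3,0,0,0,6.5,0.8]
    - [0.4,-3.3,0,0,0,6.5,0.8]
    - [0.4,-3.3,0,0,0,6.5,0.8]
    - [0.4,-3.3,0,0,0,6,0.8]

```text
time: 13.63
position: [0.5451, -0.0666, 0.1416]
tool_rot: [0.804, 3.036, 0.001]
ft_force: [-0.3, -0.4, 0.7]
grip_width: 0.797
grip_force: 0.0
```

step_arm:
  targets:
    - [0,0,0,0,0,0,0.8]
    - [0,0,0,0,0,0,0.8]
    - [0,0,0,0,0,0,0.8]
    - [0,0,0,0,0,0,0.8]
    - [0,0,0,0,0,0,0.8]

```text
time: 14.05
position: [0.5451, -0.0633, 0.1408]
tool_rot: [0.81, 3.035, 0.001]
ft_force: [0.8, 0.9, -0.6]
grip_width: 0.8
grip_force: 0.0
```

```bash
python3 - <<'E'
from bench import ctrl
import cv2,numpy as np
im,d=ctrl.get_image('scene'); cv2.imwrite('pics/scene2.png',cv2.resize(im[130:290,120:360],None,fx=3,fy=3)[:,:,::-1])
E
```

```text
(no output)
```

View pics/scene2.png

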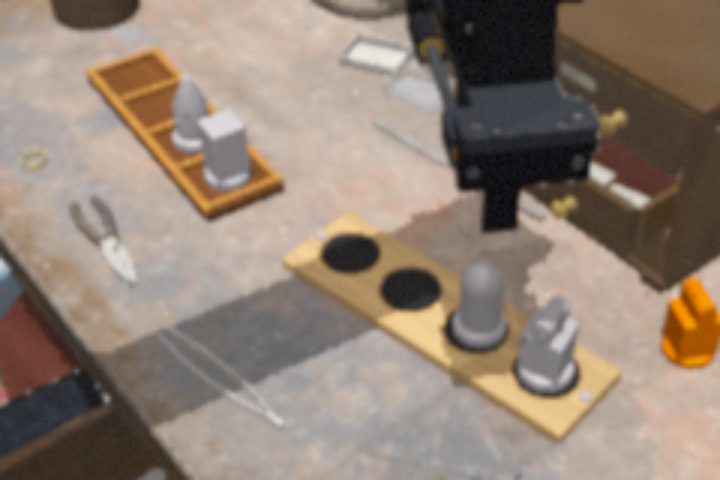

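The cone stands upright in the second bay from the right (crop 188,115), with the dome and ridge untouched. Next is the dome.

step_arm:
  targets:
    - [0,0,-3.0,0,0,0,0.8]
    - [0,0,-3.0,0,0,0,0.8]
    - [0,0,-3.0,0,0,0,0.8]
    - [0,0,-1.5,0,0,0,0.8]
    - [0,0,-0.7,0,0,0,0.8]

```text
time: 14.52
position: [0.5428, -0.0638, 0.0257]
tool_rot: [-0.81, -3.03, 0.001]
ft_force: [0.3, -0.1, 1.2]
grip_width: 0.802
grip_force: 0.0
```

step_arm:
  targets:
    - [0,0,-0.2,0,0,0,0.8]
    - [0,0,0,0,0,0,0.5]
    - [0,0,0,0,0,0,0.3]
    - [0,0,0,0,0,0,0.1]
    - [0,0,0,0,0,0,0.1]

```text
time: 14.93
position: [0.5461, -0.0651, 0.0279]
tool_rot: [0.812, 3.032, 0.001]
ft_force: [-0.6, -0.5, -0.6]
grip_width: 0.582
grip_force: 0.0
```

step_arm:
  targets:
    - [0,0,0,0,0,0,0.1]
    - [0,0,0,0,0,0,0.1]
    - [0,0,0,0,0,0,0.1]
    - [0,0,0,0,0,0,0.1]
    - [0,0,0,0,0,0,0.1]

```text
time: 15.35
position: [0.5451, -0.0653, 0.0269]
tool_rot: [0.813, 3.034, -0.0]
ft_force: [-1.4, -0.8, 3.2]
grip_width: 0.334
grip_force: 25.0
```

step_arm:
  targets:
    - [0,0,0,0,0,0,0.1]
    - [0,0,0,0,0,0,0.1]
    - [0,0,0,0,0,0,0.1]
    - [0,0,0,0,0,0,0.1]
    - [0,0,0,0,0,0,0.1]

```text
time: 15.77
position: [0.5451, -0.0653, 0.0269]
tool_rot: [0.813, 3.034, -0.0]
ft_force: [-1.2, -0.9, 5.5]
grip_width: 0.34
grip_force: 25.0
```

step_arm:
  targets:
    - [0,0,1.0,0,0,0,0.1]
    - [0,0,2.5,0,0,0,0.1]
    - [0,0,3.0,0,0,0,0.1]
    - [0,0,3.0,0,0,0,0.1]
    - [0,0,2.0,0,0,0,0.1]

```text
time: 16.18
position: [0.546, -0.0645, 0.1444]
tool_rot: [0.812, 3.032, 0.002]
ft_force: [0.6, -0.3, -1.4]
grip_width: 0.339
grip_force: 25.0
```

step_arm:
  targets:
    - [-0.2,2.6,0,0,0,-5,0.1]
    - [-0.2,2.6,0,0,0,-5,0.1]
    - [-0.2,2.6,0,0,0,-5,0.1]
    - [-0.2,2.6,0,0,0,-5,0.1]
    - [-0.2,2.6,0,0,0,-5,0.1]

```text
time: 16.6
position: [0.5345, 0.0666, 0.1415]
tool_rot: [-1.456, -2.783, -0.001]
ft_force: [0.1, 0.6, -1.9]
grip_width: 0.335
grip_force: 25.0
```

step_arm:
  targets:
    - [-0.2,2.6,0,0,0,-5,0.1]
    - [-0.2,2.6,0,0,0,-5,0.1]
    - [-0.2,2.6,0,0,0,-5,0.1]
    - [-0.2,2.6,0,0,0,-5,0.1]
    - [-0.2,2.6,0,0,0,-5,0.1]

```text
time: 17.02
position: [0.5243, 0.1966, 0.1414]
tool_rot: [-2.024, -2.402, 0.0]
ft_force: [-0.3, 0.2, -1.8]
grip_width: 0.341
grip_force: 25.0
```

step_arm:
  targets:
    - [-0.3,2.7,0,0,0,-5,0.1]
    - [-0.3,2.7,0,0,0,-5,0.1]
    - [-0.3,2.7,0,0,0,-4.5,0.1]
    - [-0.3,2.6,0,0,0,0,0.1]
    - [-0.3,2.5,0,0,0,0,0.1]

```text
time: 17.43
position: [0.5091, 0.3289, 0.1413]
tool_rot: [-2.306, -2.133, 0.0]
ft_force: [-0.2, -0.6, -1.1]
grip_width: 0.34
grip_force: 25.0
```

step_arm:
  targets:
    - [0,0,0,0,0,0,0.1]
    - [0,0,0,0,0,0,0.1]
    - [0,0,0,0,0,0,0.1]
    - [0,0,0,0,0,0,0.1]
    - [0,0,0,0,0,0,0.1]

```text
time: 17.85
position: [0.5106, 0.3255, 0.1415]
tool_rot: [2.309, 2.13, -0.001]
ft_force: [0.3, 1.0, -1.6]
grip_width: 0.334
grip_force: 25.0
```

step_arm:
  targets:
    - [0,0,-3.0,0,0,0,0.1]
    - [0,0,-3.0,0,0,0,0.1]
    - [0,0,-3.0,0,0,0,0.1]
    - [0,0,-1.5,0,0,0,0.1]
    - [0,0,-0.7,0,0,0,0.1]

```text
time: 18.27
position: [0.5085, 0.3245, 0.0264]
tool_rot: [-2.308, -2.13, 0.008]
ft_force: [-0.0, -0.3, -1.2]
grip_width: 0.335
grip_force: 25.0
```

step_arm:
  targets:
    - [0,0,-0.4,0,0,0,0.1]
    - [0,0,-0.2,0,0,0,0.1]
    - [0,0,-0.1,0,0,0,0.1]
    - [0,0,-0.1,0,0,0,0.1]
    - [0,0,0,0,0,0,0.1]

```text
time: 18.68
position: [0.5108, 0.3274, 0.0227]
tool_rot: [2.307, 2.132, 0.003]
ft_force: [0.1, -0.5, -0.1]
grip_width: 0.335
grip_force: 25.0
```

step_arm:
  targets:
    - [0,0,0,0,0,0,0.1]
    - [0,0,0,0,0,0,0.1]
    - [0,0,0,0,0,0,0.1]
    - [0,0,0,0,0,0,0.1]
    - [0,0,0,0,0,0,0.1]

```text
time: 19.1
position: [0.5102, 0.3271, 0.022]
tool_rot: [2.307, 2.132, 0.001]
ft_force: [0.2, 0.6, 0.5]
grip_width: 0.336
grip_force: 25.0
```

step_arm:
  targets:
    - [0,0,-0.1,0,0,0,0.1]
    - [0,0,0,0,0,0,0.1]
    - [0,0,0,0,0,0,0.65]
    - [0,0,0,0,0,0,0.65]
    - [0,0,0,0,0,0,0.65]

```text
time: 19.52
position: [0.5102, 0.3271, 0.0206]
tool_rot: [2.307, 2.132, 0.001]
ft_force: [0.2, 0.9, 0.4]
grip_width: 0.485
grip_force: 0.0
```

step_arm:
  targets:
    - [0,0,0,0,0,0,0.65]
    - [0,0,0,0,0,0,0.65]
    - [0,0,0,0,0,0,0.65]
    - [0,0,1.0,0,0,0,0.65]
    - [0,0,1.5,0,0,0,0.65]

```text
time: 19.93
position: [0.5088, 0.3262, 0.0446]
tool_rot: [-2.306, -2.132, 0.005]
ft_force: [-0.7, 0.5, -0.3]
grip_width: 0.646
grip_force: 0.0
```

step_arm:
  targets:
    - [0,0,2.5,0,0,0,0.65]
    - [0,0,3.0,0,0,0,0.65]
    - [0,0,3.0,0,0,0,0.65]
    - [0,0,2.0,0,0,0,0.65]
    - [0,0,0,0,0,0,0.65]

```text
time: 20.35
position: [0.5128, 0.3291, 0.1571]
tool_rot: [2.305, 2.131, 0.016]
ft_force: [0.9, -0.1, 0.4]
grip_width: 0.65
grip_force: 0.0
```

```bash
python3 - <<'E'
from bench import ctrl
from h import *
import cv2,numpy as np
np.set_printoptions(precision=4,suppress=True)
for n in ('scene','side'):
    im,d=ctrl.get_image(n); p=ctrl.camera_params(n); np.savez('pics/%s3'%n,im=im,d=d,**p)
    im,d,P=cloud(n+'3'); m=(d>0)&(abs(P[...,0]-.555)<.03)&(abs(P[...,1]+.124)<.03)&(P[...,2]>.063)&(P[...,2]<.09)
    if m.sum()<10: print(n,m.sum()); continue
    q=P[m]; w,v=np.linalg.eigh(np.cov(q[:,:2].T)); print(n,q.mean(0),np.sqrt(w),'yaw',np.degrees(np.arctan(v[1,1]/v[0,1]))); rect(q,' ')
im,d,P=wcloud('w0'); m=(d>0)&(abs(P[...,0]-.555)<.03)&(abs(P[...,1]+.124)<.03)&(P[...,2]>.063)&(P[...,2]<.09)
q=P[m]; w,v=np.linalg.eigh(np.cov(q[:,:2].T)); print('w0',q.mean(0),np.sqrt(w),'yaw',np.degrees(np.arctan(v[1,1]/v[0,1])))
im=np.load('pics/scene3.npz')['im']
cv2.imwrite('pics/scene3.png',cv2.resize(im[130:290,120:360],None,fx=3,fy=3)[:,:,::-1])
E
```

```text
scene [ 0.5512 -0.1252  0.0716] [0.004  0.0097] yaw 16.986506379949947
  111 c [ 554.0326 -122.9622] size [31.8164 14.1175] yaw deg -70.40594
side [ 0.5564 -0.128   0.0704] [0.0036 0.0094] yaw 19.685532865988016
  72 c [ 556.5757 -126.0677] size [30.5954 15.7727] yaw deg -73.24039
w0 [ 0.5555 -0.1226  0.0696] [0.0038 0.0088] yaw 21.5967484865569
```

View pics/scene3.png

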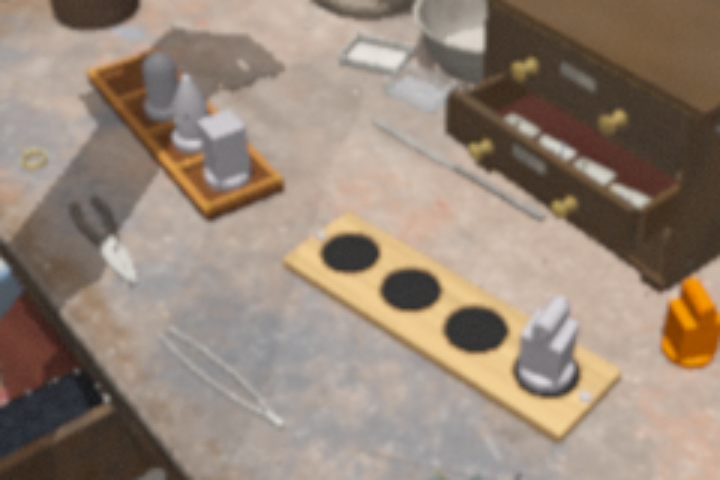

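The dome stands in the third bay (crop 158,85). The ridge is at (555, −125) mm with yaw about 19°, so I'll grip it at −71°.

step_arm:
  targets:
    - [0.3,-3,0,0,0,-4.5,0.8]
    - [0.3,-3,0,0,0,-4.5,0.8]
    - [0.3,-3,0,0,0,-4.5,0.8]
    - [0.3,-3,0,0,0,-4.5,0.8]
    - [0.3,-3,0,0,0,-4.5,0.8]

```text
time: 20.87
position: [0.5239, 0.1751, 0.1489]
tool_rot: [-2.681, -1.636, 0.005]
ft_force: [-0.0, -0.6, 0.1]
grip_width: 0.795
grip_force: 0.0
```

step_arm:
  targets:
    - [0.3,-3,0,0,0,-4.5,0.8]
    - [0.3,-3,0,0,0,-4.5,0.8]
    - [0.3,-3,0,0,0,-4.5,0.8]
    - [0.3,-3,0,0,0,-4.5,0.8]
    - [0.3,-3,0,0,0,-4.5,0.8]

```text
time: 21.28
position: [0.5387, 0.0254, 0.149]
tool_rot: [-2.949, -1.081, 0.005]
ft_force: [0.8, 0.5, -0.1]
grip_width: 0.799
grip_force: 0.0
```

step_arm:
  targets:
    - [0.3,-3,-0.2,0,0,-4.5,0.8]
    - [0.3,-3,-0.2,0,0,-4.5,0.8]
    - [0.3,-3,-0.2,0,0,-4.5,0.8]
    - [0.3,-3,-0.2,0,0,-4.5,0.8]
    - [0.3,-3.2,-0.2,0,0,-3.5,0.8]

```text
time: 21.7
position: [0.5538, -0.1259, 0.1389]
tool_rot: [-3.098, -0.513, 0.004]
ft_force: [1.4, -0.2, -0.2]
grip_width: 0.801
grip_force: 0.0
```

step_arm:
  targets:
    - [0,0,0,0,0,0,0.8]
    - [0,0,0,0,0,0,0.8]
    - [0,0,0,0,0,0,0.8]
    - [0,0,0,0,0,0,0.8]
    - [0,0,0,0,0,0,0.8]

```text
time: 22.12
position: [0.5549, -0.1232, 0.1402]
tool_rot: [-3.097, -0.523, 0.001]
ft_force: [0.3, -0.1, 1.3]
grip_width: 0.798
grip_force: 0.0
```

step_arm:
  targets:
    - [0,0,-3.0,0,0,0,0.8]
    - [0,0,-3.0,0,0,0,0.8]
    - [0,0,-3.0,0,0,0,0.8]
    - [0,0,-1.5,0,0,0,0.8]
    - [0,0,-0.7,0,0,0,0.8]

```text
time: 22.53
position: [0.5528, -0.1233, 0.0256]
tool_rot: [-3.096, -0.522, 0.007]
ft_force: [-0.6, -0.5, -0.1]
grip_width: 0.801
grip_force: 0.0
```

step_arm:
  targets:
    - [0,0,-0.2,0,0,0,0.8]
    - [0,0,0,0,0,0,0.5]
    - [0,0,0,0,0,0,0.3]
    - [0,0,0,0,0,0,0.1]
    - [0,0,0,0,0,0,0.1]

```text
time: 22.95
position: [0.5561, -0.1252, 0.028]
tool_rot: [3.098, 0.519, 0.004]
ft_force: [0.2, 0.7, 0.0]
grip_width: 0.586
grip_force: 0.0
```

step_arm:
  targets:
    - [0,0,0,0,0,0,0.1]
    - [0,0,0,0,0,0,0.1]
    - [0,0,0,0,0,0,0.1]
    - [0,0,0,0,0,0,0.1]
    - [0,0,0,0,0,0,0.1]

```text
time: 23.37
position: [0.5552, -0.1247, 0.0269]
tool_rot: [-3.098, -0.519, -0.001]
ft_force: [-0.5, 1.2, 2.9]
grip_width: 0.343
grip_force: 25.0
```

step_arm:
  targets:
    - [0,0,0,0,0,0,0.1]
    - [0,0,0,0,0,0,0.1]
    - [0,0,0,0,0,0,0.1]
    - [0,0,0,0,0,0,0.1]
    - [0,0,0,0,0,0,0.1]

```text
time: 23.78
position: [0.5553, -0.1247, 0.0269]
tool_rot: [-3.098, -0.519, -0.001]
ft_force: [-0.9, 2.0, 5.0]
grip_width: 0.343
grip_force: 25.0
```

step_arm:
  targets:
    - [0,0,1.0,0,0,0,0.1]
    - [0,0,2.5,0,0,0,0.1]
    - [0,0,3.0,0,0,0,0.1]
    - [0,0,3.0,0,0,0,0.1]
    - [0,0,2.0,0,0,0,0.1]

```text
time: 24.2
position: [0.5556, -0.126, 0.1443]
tool_rot: [3.097, 0.517, 0.003]
ft_force: [0.4, -1.2, -0.8]
grip_width: 0.341
grip_force: 25.0
```

step_arm:
  targets:
    - [-0.2,2.6,0,0,0,4.5,0.1]
    - [-0.2,2.6,0,0,0,4.5,0.1]
    - [-0.2,2.6,0,0,0,4.5,0.1]
    - [-0.2,2.6,0,0,0,4.5,0.1]
    - [-0.2,2.6,0,0,0,4.5,0.1]

```text
time: 24.62
position: [0.5444, 0.0053, 0.1414]
tool_rot: [2.935, 1.117, -0.001]
ft_force: [0.6, 0.4, -2.2]
grip_width: 0.344
grip_force: 25.0
```

step_arm:
  targets:
    - [-0.2,2.6,0,0,0,4.5,0.1]
    - [-0.2,2.6,0,0,0,4.5,0.1]
    - [-0.2,2.6,0,0,0,4.5,0.1]
    - [-0.2,2.6,0,0,0,4.5,0.1]
    - [-0.2,2.6,0,0,0,4.5,0.1]

```text
time: 25.03
position: [0.5346, 0.1353, 0.1413]
tool_rot: [2.661, 1.669, -0.001]
ft_force: [0.5, 0.7, -2.0]
grip_width: 0.343
grip_force: 25.0
```

step_arm:
  targets:
    - [-0.2,2.6,0,0,0,4.5,0.1]
    - [-0.2,2.6,0,0,0,4.5,0.1]
    - [-0.2,2.6,0,0,0,4.5,0.1]
    - [-0.2,2.6,0,0,0,4.5,0.1]
    - [-0.2,2.6,0,0,0,3.5,0.1]

```text
time: 25.45
position: [0.5248, 0.2652, 0.1412]
tool_rot: [2.303, 2.135, -0.002]
ft_force: [-0.0, 0.1, -2.3]
grip_width: 0.346
grip_force: 25.0
```

step_arm:
  targets:
    - [-0.2,2.6,0,0,0,0,0.1]
    - [-0.2,2.6,0,0,0,0,0.1]
    - [-0.2,2.6,0,0,0,0,0.1]
    - [-0.2,2.6,0,0,0,0,0.1]
    - [-0.2,2.0,0,0,0,0,0.1]

```text
time: 25.87
position: [0.5145, 0.3905, 0.141]
tool_rot: [2.306, 2.133, -0.001]
ft_force: [0.2, 0.0, -1.9]
grip_width: 0.344
grip_force: 25.0
```

step_arm:
  targets:
    - [0,0,0,0,0,0,0.1]
    - [0,0,0,0,0,0,0.1]
    - [0,0,0,0,0,0,0.1]
    - [0,0,0,0,0,0,0.1]
    - [0,0,0,0,0,0,0.1]

```text
time: 26.28
position: [0.5159, 0.3872, 0.1415]
tool_rot: [2.309, 2.129, -0.001]
ft_force: [0.1, -0.6, -1.5]
grip_width: 0.346
grip_force: 25.0
```

step_arm:
  targets:
    - [0,0,-3.0,0,0,0,0.1]
    - [0,0,-3.0,0,0,0,0.1]
    - [0,0,-3.0,0,0,0,0.1]
    - [0,0,-1.5,0,0,0,0.1]
    - [0,0,-0.7,0,0,0,0.1]

```text
time: 26.7
position: [0.5138, 0.3863, 0.0262]
tool_rot: [2.308, 2.131, -0.009]
ft_force: [0.1, -1.0, -2.6]
grip_width: 0.343
grip_force: 25.0
```

step_arm:
  targets:
    - [0,0,-0.4,0,0,0,0.1]
    - [0,0,-0.2,0,0,0,0.1]
    - [0,0,-0.1,0,0,0,0.1]
    - [0,0,-0.1,0,0,0,0.1]
    - [0,0,0,0,0,0,0.1]

```text
time: 27.12
position: [0.5157, 0.3894, 0.0228]
tool_rot: [2.307, 2.132, 0.003]
ft_force: [1.1, 0.1, -2.6]
grip_width: 0.342
grip_force: 25.0
```

step_arm:
  targets:
    - [0,0,-0.1,0,0,0,0.1]
    - [0,0,0,0,0,0,0.1]
    - [0,0,0,0,0,0,0.1]
    - [0,0,0,0,0,0,0.1]
    - [0,0,0,0,0,0,0.1]

```text
time: 27.53
position: [0.5157, 0.3895, 0.022]
tool_rot: [2.307, 2.132, 0.003]
ft_force: [-1.1, -0.7, 6.5]
grip_width: 0.337
grip_force: 25.0
```

Touchdown, so release and withdraw.

step_arm:
  targets:
    - [0,0,0,0,0,0,0.65]
    - [0,0,0,0,0,0,0.65]
    - [0,0,0,0,0,0,0.65]
    - [0,0,0,0,0,0,0.65]
    - [0,0,0,0,0,0,0.65]

```text
time: 27.95
position: [0.5148, 0.3889, 0.0202]
tool_rot: [2.307, 2.133, -0.001]
ft_force: [-0.5, -0.2, 0.5]
grip_width: 0.608
grip_force: 0.0
```

step_arm:
  targets:
    - [0,0,1.0,0,0,0,0.65]
    - [0,0,2.0,0,0,0,0.65]
    - [0,0,3.0,0,0,0,0.65]
    - [0,0,3.0,0,0,0,0.65]
    - [0,0,3.0,0,0,0,0.65]

```text
time: 28.37
position: [0.5148, 0.3889, 0.1425]
tool_rot: [-2.307, -2.133, -0.0]
ft_force: [0.5, 0.2, 0.9]
grip_width: 0.653
grip_force: 0.0
```

step_arm:
  targets:
    - [0,-2.5,1.0,0,0,0,0.65]
    - [0,-2.5,1.0,0,0,0,0.65]
    - [0,-3,1.0,0,0,0,0.65]
    - [0,-3,1.0,0,0,0,0.65]
    - [0,-3,0,0,0,0,0.65]

```text
time: 28.78
position: [0.516, 0.2485, 0.1838]
tool_rot: [2.305, 2.132, 0.007]
ft_force: [0.6, 0.6, 0.0]
grip_width: 0.651
grip_force: 0.0
```

step_arm:
  targets:
    - [0,-3,0,0,0,0,0.65]
    - [0,-3,0,0,0,0,0.65]
    - [0,-2,0,0,0,0,0.65]
    - [0,0,0,0,0,0,0.65]
    - [0,0,0,0,0,0,0.65]

```text
time: 29.2
position: [0.5154, 0.1679, 0.1815]
tool_rot: [2.309, 2.129, 0.002]
ft_force: [0.5, 0.4, 0.1]
grip_width: 0.647
grip_force: 0.0
```

```bash
python3 - <<'E'
from bench import ctrl
from h import *
np.set_printoptions(precision=4,suppress=True)
print(ctrl.get_state()['time'])
Q=[]
for n in ('scene','side'):
    im,d=ctrl.get_image(n); np.savez('pics/%s4'%n,im=im,d=d,**ctrl.camera_params(n)); im,d,P=cloud(n+'4')
    S=cv2.cvtColor(im,cv2.COLOR_RGB2HSV)[...,1]
    for i,(x,y) in enumerate([(.500,.203),(.505,.265),(.510,.327),(.515,.389)]):
        q=P[(d>0)&(abs(P[...,0]-x)<.03)&(abs(P[...,1]-y)<.028)&(P[...,2]>.03)&(P[...,2]<.1)]
        print(n,i,len(q),'mean',q.mean(0) if len(q) else '','ztop',q[:,2].max() if len(q) else '')
im=np.load('pics/scene4.npz')['im']
cv2.imwrite('pics/scene4.png',cv2.resize(im[120:280,110:350],None,fx=3,fy=3)[:,:,::-1])
E
```

```text
29.2
scene 0 271 mean [0.4985 0.1983 0.0543] ztop 0.07036783607720298
scene 1 157 mean [0.503  0.2623 0.0538] ztop 0.07841493753534959
scene 2 161 mean [0.5078 0.3208 0.0529] ztop 0.07006901877610455
scene 3 159 mean [0.5119 0.3818 0.053 ] ztop 0.07262051981800204
side 0 144 mean [0.5058 0.1954 0.0541] ztop 0.07040419647577825
side 1 74 mean [0.5122 0.26   0.0559] ztop 0.08030209287494791
side 2 77 mean [0.5171 0.3181 0.055 ] ztop 0.07180122527314857
side 3 76 mean [0.523  0.3795 0.0547] ztop 0.07257176565854916
```

View pics/scene4.png

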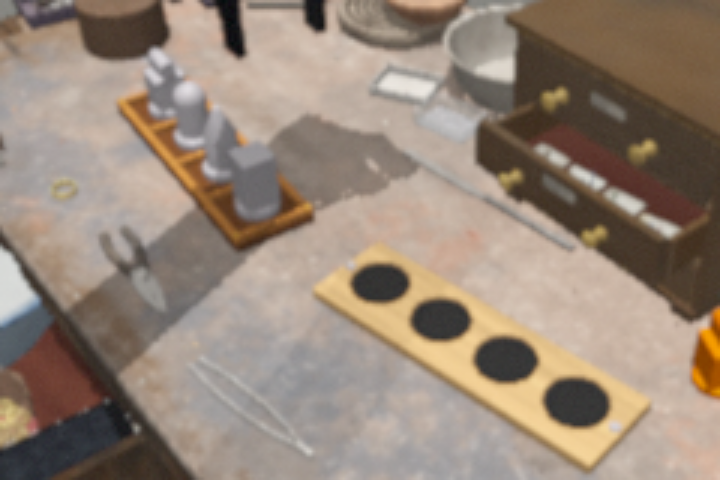

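All four stakes stand upright in their bays: ridge, dome, cone, flat from the left, at crop positions (160,85) to (257,180). Their top heights match seating on the bay floors, so I'm handing in.

```bash
python3 -c "
from bench import ctrl; print(ctrl.close_job())"
```

```text
the job is handed in; nothing more can be done
None
```

All four stakes are standing upright in the rack in reverse order (ridge, dome, cone, flat from the left), none was knocked over, and I handed the job in at about 29 s; no verdict came back.

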